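Find and mark where the finishing turntable rubs

ROBOT

A 7-joint arm with a two-finger parallel gripper is mounted at the origin on the work surface. World frame = base frame: x ahead of the robot, y to its left, z up, the work surface at z = 0. Lengths are in m, angles in rad, forces in N, time in s.
With the tool pointing down it reaches from about 0.425 to 0.825 m from the base axis. Payload 3.6 kg.
Tool frame: the origin (TCP) lies midway between the tips of the shut fingers; the grasp point (between the pads) lies 19 mm behind it (env.grasp_offset is the distance from the TCP to the grasp point, in m); z points along the fingers, y is the line along which they close (so a half turn about z gives the same grasp; the last joint's range is limited). The gripper opens to 93 mm and grips with 3 to 60 N. Pads are 15 mm wide; open, the fingers measure 128 mm over their backs; the gripper's body (75 mm by 188 mm) begins 65 mm behind the grasp point.
Start: joints at [1.117, 0.615, -0.013, 1.423, 0.008, 1.103, -0.04], TCP at [0.269, -0.592, 0.219] pointing down, gripper open.
Joint ranges: [-3.12, 3.12], [-0.3, 2.06], [-1.34, 1.32], [0.26, 2.42], [-1.36, 4.5], [0.01, 1.98], [-2.84, 2.84]. Speed limits (rad/s): [2.79, 2.79, 3.14, 3.14, 3.14, 3.14, 3.14].

INTERFACE

Orientations are given as a unit quaternion [w, x, y, z].
In Python, from station import monitor, vision, job, spotter, env gives the robot as it stands.
- The arm moves only by the tool send_rows, never from a script. Its argument "rows" is a list of rows, each a list of 4 numbers: the shift along the tool's x, y, z in cm, then the turn about the tool's z in degrees. A call has 1 to 8 rows; each row shifts and turns the commanded pose from where the row before left it, along the tool's axes as they then stand; what a row does not reach is not made up. A row lasts 1/10 s, in which the tool goes at most 50 mm and 8.59 degrees, less where a joint would pass 70% of its speed; a pose out of reach is approached as far as the arm can. A call is refused whole if a number of a shift passes 5 or a number of a turn 8.59, either way. A call with a gripper value outside its range is refused whole. "jaw" is the closure in counts, from 0 (fully open) to 255 (shut), set as the call begins (left out, the last holds). The fingers move at their own pace and stop on an object; "force" is the grip in N (left out, the last holds). Time passes only in rows, so rows that do not move let the fingers close. It gives the time, the measured TCP pose, the force, the opening and the grip force at its end, in the units of the state.
- monitor.get_obs(): the state, without advancing time (a new reading comes with each control period).
- vision.camera(name): name is "scene" or "top" or "wrist"; returns a dict with "image" (400x640x3 uint8, red, green, blue), "fx", "fy", "cx", "cy" (pixels), "dist_coeffs" ([k1, k2, p1, p2, k3] as OpenCV has them; the pictures are not rectified), "pose" (4x4, takes a point from camera to world coordinates); the wrist camera has in their place "tool_from_camera" (4x4, takes a point from camera to tool coordinates, whose origin is the TCP and whose axes are the flange's). Camera axes: x right, y up, looking along -z (the intrinsics and any distortion apply to the point x, -y, -z); pixel columns grow to the right and rows downward; lengths in m; the calibration is good to about 2 mm. A picture is of the moment at which its call begins: read the wrist's pose just before it. There is no depth.
- job.sign_off(): hands the job in; it is judged then, once.
Trained networks look in a picture, given as the dict that the camera call returned (one of the last four; its "shot" number tells which), for a name from the list of things; names that differ only in an ending like _2 or _b are one class to them, and where a whole thing is asked for, a point or a joint stands for the part that bears it (a point fixed in the world has none). Each returns a list of dicts, best first, with "conf" (0 to 1); they miss things now and then, are a little off and sometimes report something else, mostly with a low value. They report only what shows in the picture. A call takes as long as a camera call.
- spotter.recognise(picture, target): "at" ([column, row] in pixels, amid what is visible of it).
- spotter.outline_of(picture, target): "mask" (400x640 bool, what is visible of it) and "at" ([column, row] in pixels, amid what is visible of it).
- spotter.tip_of(picture, target): "at" ([column, row] in pixels: a listed point, or the origin of a listed thing).
The state is a dict: "time_s": time; "joints": joint angles; "qd": joint speeds; "tau": joint torques, N m; "position": TCP position; "orientation": TCP orientation; "contact_force": force on the tool from outside, world axes, zero at the start; "ft_torque": the same for the moment, N m; "width": finger opening in m; "gripper_force": force on a finger pad.
Only numpy, scipy, OpenCV 4.12 (cv2) and the standard library are available. Lean on these libraries where they do the work, as an engineer would, in place of code of your own. Each camera call takes 0.05 s, during which the arm holds its last target. There are 200 camera calls.

TASK

The wooden finishing turntable drags at one place, where a hidden high spot under its disc rubs the pad below the marking punch. Turn the disc gently by its upright finger knob, feel for the place in its turn where the drag is greatest, and stop it there. Then, without moving the disc off that place, push the punch's cap fully down to mark it (never mark anywhere else), let the cap spring back up, and leave the disc standing there with the things around it undisturbed.

Things in the scene. Friction and masses are not known exactly. Their poses are not given: they have to be found in the camera images.
- disc: Level wooden disc, 280 mm across, 18 thick, 0.5 kg, top 73 mm over the bench, turning endlessly about its upright axis; origin on the axis at its underside, x towards the knob. Drag at the knob while turning: 1.5 N free, rising to about 14 N at the hidden spot and fading alike over 13 degrees each side, both ways round; not felt at rest. It stays where left; within 8 degrees of the peak will do.
- knob_grip (a point): Mid-height of the upright round wooden finger knob on the disc, 70 mm from the disc's axis. 16 mm thick (19 mm at the top), from 73 to 133 mm over the bench (this point: 105 mm). It turns freely on its own pin, so a hand holding it need not turn with the disc. Clear space of 35 mm all round it, wherever the disc stands. A pinch of 20 to 30 N holds.
- post: Fixed grey post of the marking punch beside the disc, 40 x 50 mm, 86 mm high, its foot carrying the rub pad under the disc's rim. Origin on the disc's axis at bench height; along its own y axis the pad and the punch's point lie 125 mm and the post's centre 190 mm from there. The disc's hidden high spot must stand over this pad.
- punch_top (a point): Centre of the top of the punch's round black cap, 30 mm across, 120 mm over the bench, on the post. A steel arm 14 mm wide reaches from it over the disc's rim, 97 to 105 mm over the bench, ending 118 mm from the disc's axis. Pushed straight down it goes 8 mm against a spring (2 to 5.5 N).
- punch (a joint): Travel of the punch's cap: 0 up, 0.008 m fully down; it springs back.
- tin: Bystander: closed paint tin, 86 mm across and 100 mm high, loose on the bench. Origin under its centre.
- log: Bystander: black-stained wooden block with a pale top, 85 x 77 mm and 75 mm high, loose. Origin under its centre.
- lid: Bystander: flat steel tin lid, 92 mm across and 7 mm thick, lying loose. Origin under its centre.

How it is judged:
By the outcome, as a careful person would: the job done as asked, in the order asked, and still so for the second after the job is handed in, with the robot touching nothing.
It also fails if it takes over 67 s, if anything falls off the work surface, if the arm or the gripper's body presses on something with over 40 N, if the wrist force passes 120 N, or if a joint passes its speed limit or range.

## Working session

There is one attempt and no reset: what is moved stays moved. The work goes in short steps, Python scripts to look and compute and a tool call to move; the robot and the scene stay as the last step left them, time stands still between calls to the robot, and variables do not carry over. Pictures are saved under pics/ and viewed, at most 10 in all, crops included, and the job is handed in when it is done.

Besides the shell and the picture viewer there is one more tool, called after "Request:" by a JSON object that holds its "name" and its "arguments". send_rows: Moves the arm, as the interface text tells. Its arguments: {"type":"object","properties":{"rows":{"type":"array"},"jaw":{"type":"number"},"force":{"type":"number"}},"required":["rows"]}

```bash
mkdir -p pics; cat > h.py <<'E'
import numpy as np,cv2
from station import monitor, vision, job, spotter, env
def ray(p,px,T=None):
    K=np.array([[p['fx'],0,p['cx']],[0,p['fy'],p['cy']],[0,0,1]]);
    u=cv2.undistortPoints(np.array([[px]],float),K,np.array(p['dist_coeffs'],float))[0,0]
    T=np.array(p['pose']) if T is None else T
    d=T[:3,:3]@np.array([u[0],-u[1],-1]); return T[:3,3],d
def at_z(p,px,z,T=None):
    o,d=ray(p,px,T); return o+d*(z-o[2])/d[2]
E
python3 - <<'E'
from h import *
s=monitor.get_obs(); print({k:np.round(v,3).tolist() for k,v in s.items()})
for c in ('scene','top'):
    p=vision.camera(c); cv2.imwrite(f'pics/{c}0.png',p['image'][:,:,::-1])
    print(c,np.round(p['pose'],3).tolist())
    for n,z in (('disc',.055),('knob_grip',.105),('post',0),('punch_top',.12),('tin',0),('log',0),('lid',0)):
        for r in spotter.tip_of(p,n)[:2]: print(n,round(r['conf'],2),np.round(r['at']),np.round(at_z(p,r['at'],z),3))
E
```

```text
{'time_s': 0.0, 'joints': [1.117, 0.616, -0.013, 1.425, 0.008, 1.103, -0.04], 'qd': [-0.0, -0.0, 0.0, 0.0, -0.001, -0.001, 0.001], 'tau': [-0.0, -45.893, 0.209, -16.574, -0.061, 0.02, 0.0], 'position': [0.269, -0.591, 0.217], 'orientation': [-0.001, 0.977, 0.212, -0.0], 'contact_force': [0.278, 0.413, -0.278], 'ft_torque': [0.034, 0.066, 0.057], 'gripper_force': 0.0, 'width': 0.093}
scene [[0.758, -0.558, 0.338, 0.889], [0.652, 0.643, -0.402, -0.44], [0.007, 0.525, 0.851, 0.862], [0.0, 0.0, 0.0, 1.0]]
disc 0.78 [296. 219.] [ 0.575 -0.144  0.055]
knob_grip 0.52 [291. 241.] [ 0.619 -0.205  0.105]
punch_top 0.82 [373. 164.] [0.634 0.039 0.12 ]
punch_top 0.42 [197. 290.] [ 0.562 -0.391  0.12 ]
tin 0.89 [199. 289.] [ 0.511 -0.38   0.   ]
log 0.67 [350. 330.] [ 0.802 -0.237  0.   ]
lid 0.75 [349. 328.] [ 0.799 -0.236  0.   ]
top [[-0.112, 0.973, -0.202, 0.392], [-0.994, -0.11, 0.021, -0.058], [-0.002, 0.203, 0.979, 0.991], [0.0, 0.0, 0.0, 1.0]]
disc 0.89 [344. 194.] [ 0.569 -0.143  0.055]
knob_grip 0.47 [372. 166.] [ 0.616 -0.207  0.105]
knob_grip 0.33 [404. 282.] [ 0.361 -0.239  0.105]
punch_top 0.91 [262. 165.] [0.64  0.032 0.12 ]
punch_top 0.38 [346. 194.] [ 0.557 -0.141  0.12 ]
tin 0.95 [444. 213.] [ 0.507 -0.382  0.   ]
tin 0.43 [345. 193.] [ 0.582 -0.15   0.   ]
log 0.92 [369. 111.] [ 0.786 -0.237  0.   ]
lid 0.81 [406. 283.] [ 0.353 -0.265  0.   ]
```

View pics/top0.png

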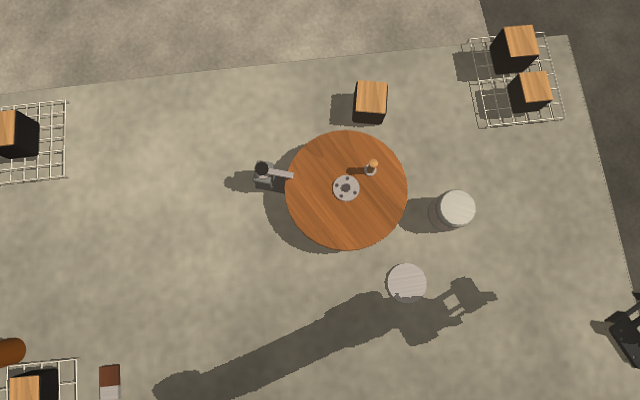

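View pics/scene0.png

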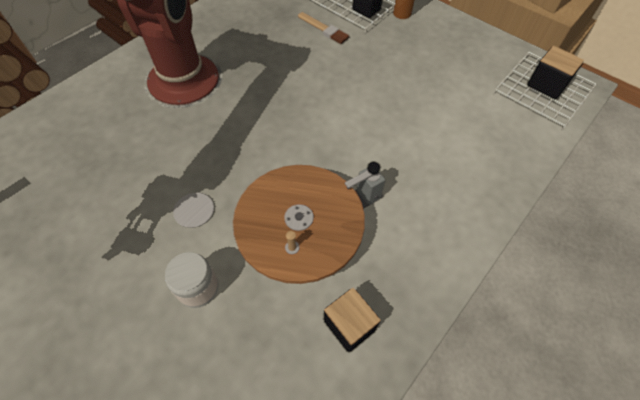

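The top view shows the disc at about (345,190), the knob at (372,166), the punch at (262,168), the tin at (455,208), the log at (370,100) and the lid at (407,283). The scene view agrees with this, except that the networks' log and lid points there land on the block at (350,320).

Request:
{"name": "send_rows", "arguments": {"rows": [[0, 0, 0, 8.2], [0, 0, 0, 8.2], [0, 0, 0, 8.1], [3.2, -3.5, 0, 0], [3.2, -3.5, 0, 0], [3.2, -3.5, 0, 0], [3.2, -3.5, 0, 0], [3.2, -3.5, 0, 0]], "jaw": 0, "force": 28}}

```text
time_s: 1.6
position: [0.4304, -0.4153, 0.2189]
orientation: [0.0, 1.0, -0.0, 0.0]
contact_force: [0.4, -0.1, -1.2]
width: 0.0931
gripper_force: 0.0
```

Request:
{"name": "send_rows", "arguments": {"rows": [[3.2, -3.5, 0, 0], [3.2, -3.5, 0, 0], [3.2, -3.5, 0, 0], [3.2, -3.5, 0, 0], [0, 0, 0, 0], [0, 0, 0, 0]]}}

```text
time_s: 2.2
position: [0.5582, -0.2753, 0.2184]
orientation: [-0.0, 1.0, 0.001, -0.0]
contact_force: [0.3, -0.9, -0.4]
width: 0.0929
gripper_force: 0.0
```

```bash
cat > m.py <<'E'
from h import *
from scipy.optimize import least_squares as ls
from scipy.spatial.transform import Rotation as R
s=monitor.get_obs(); T=np.eye(4); q=s['orientation']; T[:3,:3]=R.from_quat([*q[1:],q[0]]).as_matrix(); T[:3,3]=s['position']
print(np.round(s['position'],4),np.round(T[:3,0],3),np.round(s['contact_force'],2),np.round(s['joints'],2))
for c in ('wrist','top','scene'):
    p=vision.camera(c); P=T@np.array(p['tool_from_camera']) if c=='wrist' else np.array(p['pose'])
    cv2.imwrite(f'pics/{c}1.png',p['image'][:,:,::-1])
    for n,z in (('knob_grip',.105),('disc',.055),('punch_top',.12)):
        for r in spotter.tip_of(p,n)[:1]: print(c,n,round(r['conf'],2),np.round(r['at']),np.round(at_z(p,r['at'],z,P),4))
    if c!='wrist':
        for r in spotter.outline_of(p,'disc')[:1]:
            m=r['mask'].astype(np.uint8); C=cv2.convexHull(max(cv2.findContours(m,0,1)[0],key=len))[:,0]
            Q=np.array([at_z(p,x,.073,P)[:2] for x in C.astype(float)])
            f=ls(lambda v:np.hypot(*(Q-v[:2]).T)-v[2],[.57,-.14,.14],loss='soft_l1',f_scale=.002); print('fit',np.round(f.x,4),f.cost)
E
python3 m.py
```

```text
[ 0.5582 -0.2753  0.2184] [ 1.     0.003 -0.   ] [ 0.26 -0.91 -0.43] [ 0.37  0.57  0.08  1.51 -0.05  1.06 -1.1 ]
wrist knob_grip 0.63 [244. 129.] [ 0.617 -0.204  0.105]
wrist disc 0.76 [198. 164.] [ 0.5786 -0.139   0.055 ]
wrist punch_top 0.56 [243. 133.] [ 0.6144 -0.2069  0.12  ]
top knob_grip 0.55 [371. 165.] [ 0.6184 -0.2057  0.105 ]
top disc 0.76 [346. 193.] [ 0.5704 -0.1472  0.055 ]
top punch_top 0.83 [260. 168.] [0.6337 0.037  0.12  ]
fit [ 0.5797 -0.1458  0.1397] 1.0362753761713392e-05
scene knob_grip 0.42 [291. 241.] [ 0.6181 -0.2044  0.105 ]
scene disc 0.84 [300. 221.] [ 0.5832 -0.1416  0.055 ]
scene punch_top 0.75 [374. 164.] [0.634  0.0416 0.12  ]
fit [ 0.5849 -0.1463  0.1403] 3.0386318434006523e-05
```

View pics/wrist1.png

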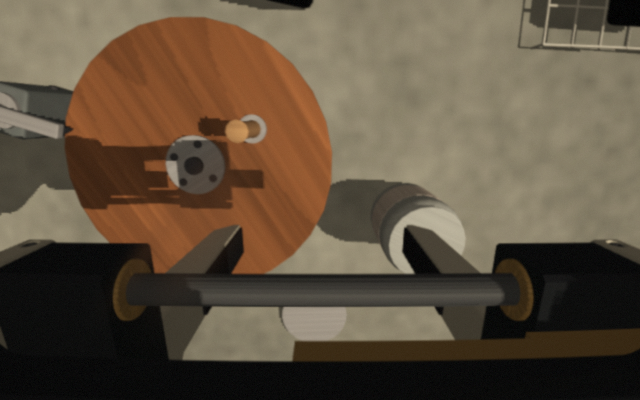

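The wrist view shows the knob at (245,128), the hub at (195,165) and the punch arm at (30,120). The fits put the disc axis at about (0.581,-0.145), with the knob 70 mm away and the punch 191 mm away, both as expected.

Request:
{"name": "send_rows", "arguments": {"rows": [[3, -3.5, 0, 0], [3, -3.5, 0, 0], [0, 0, 0, 0], [0, 0, 3.3, 0], [0, 0, 3.3, 0], [0, 0, 3.3, 0], [0, 0, 3.3, 0], [0, 0, 0, 0]], "jaw": 132}}

```text
time_s: 3.7
position: [0.6136, -0.2054, 0.0817]
orientation: [-0.002, 1.0, -0.0, -0.005]
contact_force: [-0.9, -0.5, 0.0]
width: 0.0449
gripper_force: 0.0
```

Request:
{"name": "send_rows", "arguments": {"rows": [[0, 0, 0, 0], [0, 0, 0, 0], [0, 0, 0, 0], [0, 0, 0, 0], [0, 0, 0, 0]], "jaw": 255, "force": 28}}

```text
time_s: 4.2
position: [0.6184, -0.2054, 0.0886]
orientation: [-0.001, 1.0, 0.0, 0.001]
contact_force: [-1.3, 2.8, 5.1]
width: 0.0166
gripper_force: 28.0
```

```bash
python3 - <<'E'
import numpy as np
th=np.radians(-58.5+4*np.arange(91)); x=np.round(7.0*np.cos(th),2); y=np.round(-7.0*np.sin(th),2)
for i in range(0,88,4): print(round(np.degrees(th[i+4]),1),[[round(float(x[k+1]-x[k]),2),round(float(y[k+1]-y[k]),2),0,0] for k in range(i,i+4)])
E
```

```text
-42.5 [[0.4, -0.27, 0, 0], [0.39, -0.3, 0, 0], [0.37, -0.32, 0, 0], [0.34, -0.35, 0, 0]]
-26.5 [[0.32, -0.37, 0, 0], [0.29, -0.4, 0, 0], [0.26, -0.41, 0, 0], [0.23, -0.43, 0, 0]]
-10.5 [[0.21, -0.44, 0, 0], [0.17, -0.46, 0, 0], [0.14, -0.47, 0, 0], [0.1, -0.47, 0, 0]]
5.5 [[0.08, -0.49, 0, 0], [0.03, -0.48, 0, 0], [0.01, -0.49, 0, 0], [-0.03, -0.49, 0, 0]]
21.5 [[-0.07, -0.49, 0, 0], [-0.09, -0.47, 0, 0], [-0.13, -0.47, 0, 0], [-0.17, -0.47, 0, 0]]
37.5 [[-0.19, -0.44, 0, 0], [-0.23, -0.44, 0, 0], [-0.25, -0.41, 0, 0], [-0.29, -0.4, 0, 0]]
53.5 [[-0.31, -0.38, 0, 0], [-0.33, -0.35, 0, 0], [-0.36, -0.33, 0, 0], [-0.39, -0.31, 0, 0]]
69.5 [[-0.4, -0.27, 0, 0], [-0.42, -0.25, 0, 0], [-0.44, -0.22, 0, 0], [-0.45, -0.19, 0, 0]]
85.5 [[-0.46, -0.15, 0, 0], [-0.47, -0.12, 0, 0], [-0.49, -0.09, 0, 0], [-0.48, -0.06, 0, 0]]
101.5 [[-0.49, -0.02, 0, 0], [-0.49, 0.01, 0, 0], [-0.48, 0.05, 0, 0], [-0.49, 0.08, 0, 0]]
117.5 [[-0.47, 0.11, 0, 0], [-0.47, 0.15, 0, 0], [-0.45, 0.18, 0, 0], [-0.44, 0.21, 0, 0]]
133.5 [[-0.43, 0.24, 0, 0], [-0.4, 0.27, 0, 0], [-0.39, 0.3, 0, 0], [-0.37, 0.32, 0, 0]]
1
[... 182 characters left out ...]
1.5 [[-0.1, 0.47, 0, 0], [-0.08, 0.49, 0, 0], [-0.03, 0.48, 0, 0], [-0.01, 0.49, 0, 0]]
197.5 [[0.03, 0.49, 0, 0], [0.07, 0.49, 0, 0], [0.09, 0.47, 0, 0], [0.13, 0.47, 0, 0]]
213.5 [[0.17, 0.47, 0, 0], [0.19, 0.44, 0, 0], [0.23, 0.44, 0, 0], [0.25, 0.41, 0, 0]]
229.5 [[0.29, 0.4, 0, 0], [0.31, 0.38, 0, 0], [0.33, 0.35, 0, 0], [0.36, 0.33, 0, 0]]
245.5 [[0.39, 0.31, 0, 0], [0.4, 0.27, 0, 0], [0.42, 0.25, 0, 0], [0.44, 0.22, 0, 0]]
261.5 [[0.45, 0.19, 0, 0], [0.46, 0.15, 0, 0], [0.47, 0.12, 0, 0], [0.49, 0.09, 0, 0]]
277.5 [[0.48, 0.06, 0, 0], [0.49, 0.02, 0, 0], [0.49, -0.01, 0, 0], [0.48, -0.05, 0, 0]]
293.5 [[0.49, -0.08, 0, 0], [0.47, -0.11, 0, 0], [0.47, -0.15, 0, 0], [0.45, -0.18, 0, 0]]
```

Request:
{"name": "send_rows", "arguments": {"rows": [[0.4, -0.27, 0, 0], [0.39, -0.3, 0, 0], [0.37, -0.32, 0, 0], [0.34, -0.35, 0, 0]]}}

```text
time_s: 4.6
position: [0.6323, -0.1949, 0.0886]
orientation: [0.0, 1.0, -0.0, 0.0]
contact_force: [-2.0, 0.1, 7.2]
width: 0.016
gripper_force: 28.0
```

Request:
{"name": "send_rows", "arguments": {"rows": [[0.32, -0.37, 0, 0], [0.29, -0.4, 0, 0], [0.26, -0.41, 0, 0], [0.23, -0.43, 0, 0]]}}

```text
time_s: 5.0
position: [0.6438, -0.1801, 0.0886]
orientation: [0.001, 1.0, -0.001, 0.001]
contact_force: [-1.4, -1.3, 4.9]
width: 0.0163
gripper_force: 28.0
```

Request:
{"name": "send_rows", "arguments": {"rows": [[0.21, -0.44, 0, 0], [0.17, -0.46, 0, 0], [0.14, -0.47, 0, 0], [0.1, -0.47, 0, 0]]}}

```text
time_s: 5.4
position: [0.6513, -0.1618, 0.0886]
orientation: [0.002, 1.0, -0.001, 0.002]
contact_force: [-0.1, -2.5, 6.0]
width: 0.0163
gripper_force: 28.0
```

Request:
{"name": "send_rows", "arguments": {"rows": [[0.08, -0.49, 0, 0], [0.03, -0.48, 0, 0], [0.01, -0.49, 0, 0], [-0.03, -0.49, 0, 0]]}}

```text
time_s: 5.8
position: [0.6534, -0.1415, 0.0886]
orientation: [0.001, 1.0, -0.001, 0.004]
contact_force: [2.3, -1.0, 4.9]
width: 0.0162
gripper_force: 28.0
```

Request:
{"name": "send_rows", "arguments": {"rows": [[-0.07, -0.49, 0, 0], [-0.09, -0.47, 0, 0], [-0.13, -0.47, 0, 0], [-0.17, -0.47, 0, 0]]}}

```text
time_s: 6.2
position: [0.6495, -0.1213, 0.0887]
orientation: [0.0, 1.0, -0.0, 0.004]
contact_force: [3.7, 0.6, 5.9]
width: 0.0163
gripper_force: 28.0
```

Request:
{"name": "send_rows", "arguments": {"rows": [[-0.19, -0.44, 0, 0], [-0.23, -0.44, 0, 0], [-0.25, -0.41, 0, 0], [-0.29, -0.4, 0, 0]]}}

```text
time_s: 6.6
position: [0.64, -0.1033, 0.0886]
orientation: [-0.0, 1.0, 0.0, 0.004]
contact_force: [3.7, 1.2, 6.4]
width: 0.0163
gripper_force: 28.0
```

Request:
{"name": "send_rows", "arguments": {"rows": [[-0.31, -0.38, 0, 0], [-0.33, -0.35, 0, 0], [-0.36, -0.33, 0, 0], [-0.39, -0.31, 0, 0]]}}

```text
time_s: 7.0
position: [0.6258, -0.0889, 0.0886]
orientation: [-0.001, 1.0, 0.0, 0.004]
contact_force: [3.0, 1.5, 6.8]
width: 0.0165
gripper_force: 28.0
```

Request:
{"name": "send_rows", "arguments": {"rows": [[-0.4, -0.27, 0, 0], [-0.42, -0.25, 0, 0], [-0.44, -0.22, 0, 0], [-0.45, -0.19, 0, 0]]}}

```text
time_s: 7.4
position: [0.6083, -0.0791, 0.0886]
orientation: [-0.001, 1.0, 0.001, 0.004]
contact_force: [2.1, 2.5, 6.5]
width: 0.0167
gripper_force: 28.0
```

Request:
{"name": "send_rows", "arguments": {"rows": [[-0.46, -0.15, 0, 0], [-0.47, -0.12, 0, 0], [-0.49, -0.09, 0, 0], [-0.48, -0.06, 0, 0]]}}

```text
time_s: 7.8
position: [0.5889, -0.0748, 0.0885]
orientation: [-0.001, 1.0, 0.001, 0.003]
contact_force: [2.0, 2.4, 7.7]
width: 0.016
gripper_force: 28.0
```

Request:
{"name": "send_rows", "arguments": {"rows": [[-0.49, -0.02, 0, 0], [-0.49, 0.01, 0, 0], [-0.48, 0.05, 0, 0], [-0.49, 0.08, 0, 0]]}}

```text
time_s: 8.2
position: [0.5691, -0.0761, 0.0885]
orientation: [-0.001, 1.0, 0.001, 0.003]
contact_force: [1.6, 2.5, 9.2]
width: 0.0164
gripper_force: 28.0
```

Request:
{"name": "send_rows", "arguments": {"rows": [[-0.47, 0.11, 0, 0], [-0.47, 0.15, 0, 0], [-0.45, 0.18, 0, 0], [-0.44, 0.21, 0, 0]]}}

```text
time_s: 8.6
position: [0.5504, -0.0829, 0.0885]
orientation: [-0.001, 1.0, 0.001, 0.002]
contact_force: [0.6, 1.8, 9.7]
width: 0.0164
gripper_force: 28.0
```

Request:
{"name": "send_rows", "arguments": {"rows": [[-0.43, 0.24, 0, 0], [-0.4, 0.27, 0, 0], [-0.39, 0.3, 0, 0], [-0.37, 0.32, 0, 0]]}}

```text
time_s: 9.0
position: [0.5343, -0.0947, 0.0885]
orientation: [-0.001, 1.0, 0.0, 0.002]
contact_force: [0.8, 1.7, 10.7]
width: 0.0164
gripper_force: 28.0
```

Request:
{"name": "send_rows", "arguments": {"rows": [[-0.34, 0.35, 0, 0], [-0.32, 0.37, 0, 0], [-0.29, 0.4, 0, 0], [-0.26, 0.41, 0, 0]]}}

```text
time_s: 9.4
position: [0.5223, -0.1104, 0.0884]
orientation: [-0.001, 1.0, 0.0, 0.002]
contact_force: [-0.1, 0.7, 11.2]
width: 0.0161
gripper_force: 28.0
```

Request:
{"name": "send_rows", "arguments": {"rows": [[-0.23, 0.43, 0, 0], [-0.21, 0.44, 0, 0], [-0.17, 0.46, 0, 0], [-0.14, 0.47, 0, 0]]}}

```text
time_s: 9.8
position: [0.5153, -0.1287, 0.0885]
orientation: [-0.0, 1.0, 0.0, 0.003]
contact_force: [0.6, 1.6, 10.1]
width: 0.0164
gripper_force: 28.0
```

Request:
{"name": "send_rows", "arguments": {"rows": [[-0.1, 0.47, 0, 0], [-0.08, 0.49, 0, 0], [-0.03, 0.48, 0, 0], [-0.01, 0.49, 0, 0]]}}

```text
time_s: 10.2
position: [0.5135, -0.148, 0.0885]
orientation: [-0.0, 1.0, 0.0, 0.003]
contact_force: [2.0, 1.8, 9.1]
width: 0.0164
gripper_force: 28.0
```

Request:
{"name": "send_rows", "arguments": {"rows": [[0.03, 0.49, 0, 0], [0.07, 0.49, 0, 0], [0.09, 0.47, 0, 0], [0.13, 0.47, 0, 0]]}}

```text
time_s: 10.6
position: [0.517, -0.1667, 0.0885]
orientation: [-0.001, 1.0, 0.0, 0.003]
contact_force: [2.2, 2.1, 8.7]
width: 0.0161
gripper_force: 28.0
```

Request:
{"name": "send_rows", "arguments": {"rows": [[0.17, 0.47, 0, 0], [0.19, 0.44, 0, 0], [0.23, 0.44, 0, 0], [0.25, 0.41, 0, 0]]}}

```text
time_s: 11.0
position: [0.5254, -0.1837, 0.0885]
orientation: [-0.001, 1.0, 0.001, 0.003]
contact_force: [2.3, 4.3, 9.6]
width: 0.0163
gripper_force: 28.0
```

Request:
{"name": "send_rows", "arguments": {"rows": [[0.29, 0.4, 0, 0], [0.31, 0.38, 0, 0], [0.33, 0.35, 0, 0], [0.36, 0.33, 0, 0]]}}

```text
time_s: 11.4
position: [0.5377, -0.1977, 0.0885]
orientation: [-0.001, 1.0, 0.001, 0.002]
contact_force: [0.6, 5.0, 10.5]
width: 0.0163
gripper_force: 28.0
```

Request:
{"name": "send_rows", "arguments": {"rows": [[0.39, 0.31, 0, 0], [0.4, 0.27, 0, 0], [0.42, 0.25, 0, 0], [0.44, 0.22, 0, 0]]}}

```text
time_s: 11.8
position: [0.5478, -0.2048, 0.0882]
orientation: [-0.005, 1.0, 0.001, -0.005]
contact_force: [-12.4, 9.4, 23.2]
width: 0.0164
gripper_force: 28.0
```

Request:
{"name": "send_rows", "arguments": {"rows": [[0.45, 0.19, 0, 0]]}}

```text
time_s: 11.9
position: [0.5528, -0.2076, 0.0883]
orientation: [-0.004, 1.0, 0.001, -0.004]
contact_force: [-6.0, 5.9, 16.2]
width: 0.0164
gripper_force: 28.0
```

Request:
{"name": "send_rows", "arguments": {"rows": [[0.46, 0.15, 0, 0]]}}

```text
time_s: 12.0
position: [0.5606, -0.2108, 0.0885]
orientation: [-0.002, 1.0, 0.001, -0.0]
contact_force: [0.3, 3.9, 10.4]
width: 0.0163
gripper_force: 28.0
```

Request:
{"name": "send_rows", "arguments": {"rows": [[0.47, 0.12, 0, 0]]}}

```text
time_s: 12.1
position: [0.5669, -0.2127, 0.0885]
orientation: [-0.002, 1.0, 0.001, 0.001]
contact_force: [-1.2, 3.6, 10.6]
width: 0.0164
gripper_force: 28.0
```

Request:
{"name": "send_rows", "arguments": {"rows": [[0.49, 0.09, 0, 0]]}}

```text
time_s: 12.2
position: [0.5718, -0.2137, 0.0885]
orientation: [-0.002, 1.0, 0.001, 0.001]
contact_force: [-0.8, 4.5, 10.9]
width: 0.0163
gripper_force: 28.0
```

Request:
{"name": "send_rows", "arguments": {"rows": [[0.48, 0.06, 0, 0]]}}

```text
time_s: 12.3
position: [0.5765, -0.2143, 0.0885]
orientation: [-0.002, 1.0, 0.0, 0.001]
contact_force: [-1.6, 3.4, 10.5]
width: 0.0162
gripper_force: 28.0
```

Request:
{"name": "send_rows", "arguments": {"rows": [[0.49, 0.02, 0, 0]]}}

```text
time_s: 12.4
position: [0.5812, -0.2146, 0.0885]
orientation: [-0.002, 1.0, 0.0, 0.001]
contact_force: [-1.6, 4.2, 11.3]
width: 0.0167
gripper_force: 28.0
```

```bash
python3 - <<'E'
import numpy as np
a=[269.5,265.5,261.5,257.5,253.5]+list(np.arange(250.5,217,-3)); th=np.radians(a); x=np.round(7.0*np.cos(th),2); y=np.round(-7.0*np.sin(th),2)
for k in range(len(a)-1): print(a[k+1],[round(float(x[k+1]-x[k]),2),round(float(y[k+1]-y[k]),2),0,0])
E
```

```text
265.5 [-0.49, -0.02, 0, 0]
261.5 [-0.48, -0.06, 0, 0]
257.5 [-0.49, -0.09, 0, 0]
253.5 [-0.47, -0.12, 0, 0]
250.5 [-0.35, -0.11, 0, 0]
247.5 [-0.34, -0.13, 0, 0]
244.5 [-0.33, -0.15, 0, 0]
241.5 [-0.33, -0.17, 0, 0]
238.5 [-0.32, -0.18, 0, 0]
235.5 [-0.3, -0.2, 0, 0]
232.5 [-0.3, -0.22, 0, 0]
229.5 [-0.29, -0.23, 0, 0]
226.5 [-0.27, -0.24, 0, 0]
223.5 [-0.26, -0.26, 0, 0]
220.5 [-0.24, -0.27, 0, 0]
217.5 [-0.23, -0.29, 0, 0]
```

Request:
{"name": "send_rows", "arguments": {"rows": [[-0.49, -0.02, 0, 0], [-0.48, -0.06, 0, 0], [-0.49, -0.09, 0, 0], [-0.47, -0.12, 0, 0]]}}

```text
time_s: 12.8
position: [0.5638, -0.2118, 0.0885]
orientation: [-0.001, 1.0, 0.001, 0.003]
contact_force: [2.1, 3.1, 7.4]
width: 0.0162
gripper_force: 28.0
```

Request:
{"name": "send_rows", "arguments": {"rows": [[-0.35, -0.11, 0, 0]]}}

```text
time_s: 12.9
position: [0.5603, -0.2107, 0.0885]
orientation: [-0.001, 1.0, 0.001, 0.003]
contact_force: [3.6, 3.0, 7.6]
width: 0.0161
gripper_force: 28.0
```

Request:
{"name": "send_rows", "arguments": {"rows": [[-0.34, -0.13, 0, 0]]}}

```text
time_s: 13.0
position: [0.5581, -0.2099, 0.0886]
orientation: [-0.0, 1.0, 0.001, 0.004]
contact_force: [4.6, 1.8, 5.5]
width: 0.0162
gripper_force: 28.0
```

Request:
{"name": "send_rows", "arguments": {"rows": [[-0.33, -0.15, 0, 0]]}}

```text
time_s: 13.1
position: [0.5559, -0.209, 0.0886]
orientation: [0.0, 1.0, 0.001, 0.006]
contact_force: [7.6, -0.1, 3.1]
width: 0.0163
gripper_force: 28.0
```

Request:
{"name": "send_rows", "arguments": {"rows": [[-0.33, -0.17, 0, 0]]}}

```text
time_s: 13.2
position: [0.5537, -0.208, 0.0887]
orientation: [0.001, 1.0, 0.001, 0.007]
contact_force: [8.7, -0.5, 1.2]
width: 0.0166
gripper_force: 28.0
```

Request:
{"name": "send_rows", "arguments": {"rows": [[-0.32, -0.18, 0, 0]]}}

```text
time_s: 13.3
position: [0.5515, -0.2069, 0.0887]
orientation: [0.002, 1.0, 0.001, 0.008]
contact_force: [10.8, -0.6, 0.0]
width: 0.0161
gripper_force: 28.0
```

Request:
{"name": "send_rows", "arguments": {"rows": [[-0.3, -0.2, 0, 0]]}}

```text
time_s: 13.4
position: [0.5495, -0.2058, 0.0888]
orientation: [0.002, 1.0, 0.0, 0.009]
contact_force: [12.2, -3.7, -2.3]
width: 0.0161
gripper_force: 28.0
```

Request:
{"name": "send_rows", "arguments": {"rows": [[-0.3, -0.22, 0, 0]]}}

```text
time_s: 13.5
position: [0.5479, -0.2049, 0.0889]
orientation: [0.003, 1.0, 0.0, 0.011]
contact_force: [15.2, -5.2, -5.6]
width: 0.0163
gripper_force: 28.0
```

Request:
{"name": "send_rows", "arguments": {"rows": [[-0.29, -0.23, 0, 0]]}}

```text
time_s: 13.6
position: [0.5432, -0.2018, 0.0887]
orientation: [0.002, 1.0, 0.0, 0.008]
contact_force: [8.5, -0.0, 3.0]
width: 0.0164
gripper_force: 28.0
```

Request:
{"name": "send_rows", "arguments": {"rows": [[-0.27, -0.24, 0, 0]]}}

```text
time_s: 13.7
position: [0.5381, -0.198, 0.0886]
orientation: [0.001, 1.0, 0.0, 0.006]
contact_force: [4.4, 2.1, 6.7]
width: 0.0162
gripper_force: 28.0
```

Request:
{"name": "send_rows", "arguments": {"rows": [[-0.26, -0.26, 0, 0]]}}

```text
time_s: 13.8
position: [0.5341, -0.1943, 0.0885]
orientation: [0.0, 1.0, 0.0, 0.004]
contact_force: [3.8, 1.1, 7.0]
width: 0.0161
gripper_force: 28.0
```

Request:
{"name": "send_rows", "arguments": {"rows": [[-0.24, -0.27, 0, 0]]}}

```text
time_s: 13.9
position: [0.5315, -0.1915, 0.0886]
orientation: [0.0, 1.0, 0.0, 0.004]
contact_force: [3.2, 1.4, 6.9]
width: 0.0162
gripper_force: 28.0
```

Request:
{"name": "send_rows", "arguments": {"rows": [[-0.23, -0.29, 0, 0]]}}

```text
time_s: 14.0
position: [0.5291, -0.1888, 0.0885]
orientation: [0.0, 1.0, 0.0, 0.004]
contact_force: [3.4, 0.5, 6.7]
width: 0.016
gripper_force: 28.0
```

Request:
{"name": "send_rows", "arguments": {"rows": [[0.23, 0.29, 0, 0], [0.24, 0.27, 0, 0], [0.26, 0.26, 0, 0], [0.27, 0.24, 0, 0], [0.29, 0.23, 0, 0], [0.3, 0.22, 0, 0], [0.3, 0.2, 0, 0], [0.16, 0.09, 0, 0]]}}

```text
time_s: 14.8
position: [0.5444, -0.2027, 0.0883]
orientation: [-0.004, 1.0, 0.001, -0.002]
contact_force: [-7.5, 7.6, 17.2]
width: 0.0162
gripper_force: 28.0
```

Request:
{"name": "send_rows", "arguments": {"rows": [[0, 0, 0, 0], [0, 0, 0, 0], [0, 0, 0, 0]]}}

```text
time_s: 15.1
position: [0.5445, -0.2029, 0.0884]
orientation: [-0.003, 1.0, 0.001, -0.002]
contact_force: [-4.8, 7.4, 14.9]
width: 0.0162
gripper_force: 28.0
```

Request:
{"name": "send_rows", "arguments": {"rows": [[0.17, 0.1, 0, 0], [0.17, 0.1, 0, 0], [0, 0, 0, 0]]}}

```text
time_s: 15.4
position: [0.5466, -0.2042, 0.0883]
orientation: [-0.004, 1.0, 0.001, -0.003]
contact_force: [-7.1, 8.3, 18.3]
width: 0.0164
gripper_force: 28.0
```

Request:
{"name": "send_rows", "arguments": {"rows": [[-0.14, -0.08, 0, 0], [-0.14, -0.08, 0, 0], [0, 0, 0, 0]]}}

```text
time_s: 15.7
position: [0.5467, -0.2042, 0.0884]
orientation: [-0.002, 1.0, 0.001, 0.0]
contact_force: [-1.8, 5.8, 13.3]
width: 0.0164
gripper_force: 28.0
```

Request:
{"name": "send_rows", "arguments": {"rows": [[0, 0, 0, 0], [0, 0, 0, 0], [0, 0, 0, 0], [0, 0, 0, 0]], "jaw": 132}}

```text
time_s: 16.1
position: [0.5457, -0.2085, 0.0861]
orientation: [-0.0, 1.0, -0.001, -0.001]
contact_force: [0.0, 0.3, -0.5]
width: 0.0429
gripper_force: 0.0
```

Request:
{"name": "send_rows", "arguments": {"rows": [[0, 0, -2.5, 0], [0, 0, -3.5, 0], [0, 0, -3.5, 0], [0, 0, -2.5, 0], [0, 0, 0, 0], [0, 0, 0, 0]]}}

```text
time_s: 16.7
position: [0.5459, -0.2083, 0.2063]
orientation: [-0.0, 1.0, -0.001, -0.0]
contact_force: [-0.3, 0.9, -0.2]
width: 0.045
gripper_force: 0.0
```

```bash
sed -i 's/1.png/2.png/' m.py; python3 m.py
```

```text
[ 0.5459 -0.2083  0.2063] [ 1.    -0.001 -0.001] [-0.28  0.92 -0.21] [ 0.28  0.52  0.07  1.64 -0.04  0.98 -1.2 ]
wrist knob_grip 0.71 [317. 201.] [ 0.5417 -0.2028  0.105 ]
wrist disc 0.75 [260. 153.] [ 0.579  -0.1426  0.055 ]
wrist punch_top 0.66 [19. 94.] [0.6367 0.0402 0.12  ]
top knob_grip 0.53 [374. 197.] [ 0.5462 -0.2005  0.105 ]
top disc 0.88 [347. 193.] [ 0.5701 -0.1499  0.055 ]
top punch_top 0.76 [262. 167.] [0.6372 0.0339 0.12  ]
fit [ 0.581  -0.1447  0.1383] 0.0002606194113461684
scene knob_grip 0.6 [266. 217.] [ 0.5443 -0.1987  0.105 ]
scene disc 0.87 [299. 219.] [ 0.5783 -0.1391  0.055 ]
scene punch_top 0.72 [373. 164.] [0.6347 0.0395 0.12  ]
fit [ 0.5842 -0.1462  0.1403] 3.920975342326561e-05
```

Request:
{"name": "send_rows", "arguments": {"rows": [[1.48, -4.1, 0, 0], [1.48, -4.1, 0, 0], [1.48, -4.1, 0, 0], [1.48, -4.1, 0, 0], [1.48, -4.1, 0, 0], [1.48, -4.1, 0, 0], [0, 0, 0, 0], [0, 0, 0, 0]], "jaw": 255, "force": 20}}

```text
time_s: 18.2
position: [0.6353, 0.0394, 0.2063]
orientation: [-0.0, 1.0, 0.001, -0.0]
contact_force: [0.3, -0.9, -0.8]
width: 0.0005
gripper_force: 0.0
```

```bash
sed -i 's/2.png/3.png/' m.py; python3 m.py
```

```text
[0.6353 0.0394 0.2063] [ 1.     0.002 -0.001] [ 0.34 -0.88 -0.8 ] [-0.13  0.6   0.06  1.48 -0.04  1.06 -1.63]
wrist knob_grip 0.51 [325. 202.] [0.6295 0.0383 0.105 ]
wrist disc 0.67 [486. 231.] [ 0.5835 -0.1416  0.055 ]
wrist punch_top 0.57 [323. 200.] [0.6356 0.0398 0.12  ]
top knob_grip 0.6 [376. 200.] [ 0.539  -0.2052  0.105 ]
top disc 0.91 [346. 194.] [ 0.5683 -0.1472  0.055 ]
top punch_top 0.84 [262. 165.] [0.6403 0.0316 0.12  ]
scene knob_grip 0.57 [262. 218.] [ 0.5398 -0.2063  0.105 ]
scene disc 0.8 [300. 221.] [ 0.5824 -0.1414  0.055 ]
scene punch_top 0.8 [372. 166.] [0.6355 0.0349 0.12  ]
fit [ 0.5846 -0.1464  0.1399] 2.6959195064700883e-05
```

View pics/wrist3.png

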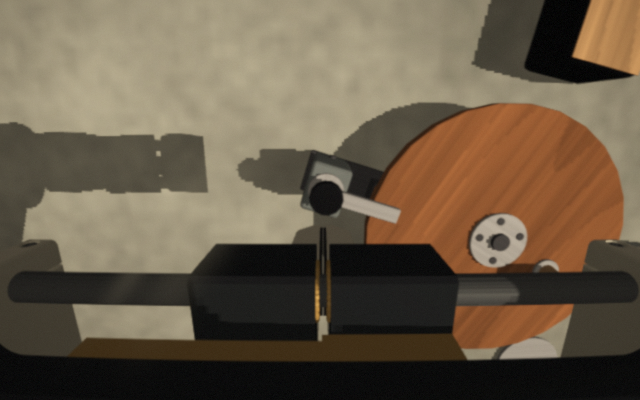

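The wrist view shows the black cap at (325,199), right under the tool. Before pressing, I'm checking in the earlier close view that the knob stayed where I left it.

```bash
python3 -c "
import cv2;i=cv2.imread('pics/wrist2.png')[100:250,200:400];cv2.imwrite('pics/c2.png',cv2.resize(i,None,fx=4,fy=4,interpolation=2))"
```

```text
(no output)
```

View pics/c2.png

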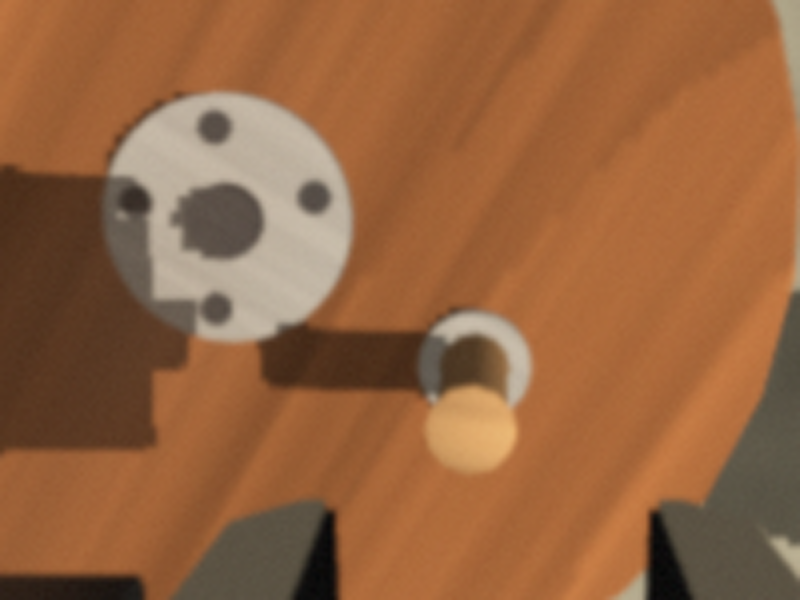

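The crop shows the hub plate centred at about (228,217), the knob's base ring at (475,363) and the knob top at (471,430). From these I can get the angle of the knob about the hub.

```bash
python3 - <<'E'
from h import *
p=vision.camera('wrist'); T=np.diag([1.,-1,-1,1]); T[:3,3]=[.5459,-.2083,.2063]; T[0,1]=T[1,0]=-.001
P=T@np.array(p['tool_from_camera'])
h=at_z(p,[257,154.3],.076,P); r=at_z(p,[318.8,190.8],.075,P); k=at_z(p,[317.8,207.5],.133,P)
for a in(r,k): d=(a-h)[:2]; print(h.round(4),a.round(4),np.hypot(*d),np.degrees(np.arctan2(d[1],d[0]))%360)
E
```

```text
[ 0.5805 -0.144   0.076 ] [ 0.5439 -0.2037  0.075 ] 0.06996739454110333 238.48575844492947
[ 0.5805 -0.144   0.076 ] [ 0.5437 -0.2036  0.133 ] 0.07000393954715921 238.30757085122173
```

The knob stands at 238.4° on a 70 mm radius, against a drag peak of about 239.4°. Pressing the cap now.

Request:
{"name": "send_rows", "arguments": {"rows": [[0, 0, 2.5, 0], [0, 0, 2.5, 0], [0, 0, 2.5, 0], [0, 0, 0.5, 0], [0, 0, 0.5, 0], [0, 0, 0.4, 0], [0, 0, 0.3, 0], [0, 0, 0, 0]]}}

```text
time_s: 19.75
position: [0.636, 0.0378, 0.1158]
orientation: [-0.0, 1.0, -0.0, 0.001]
contact_force: [-0.9, -0.1, 3.7]
width: 0.0005
gripper_force: 1.7
```

Request:
{"name": "send_rows", "arguments": {"rows": [[0, 0, 0.3, 0], [0, 0, 0.3, 0], [0, 0, 0.2, 0], [0, 0, 0, 0]]}}

```text
time_s: 20.15
position: [0.6362, 0.0378, 0.1121]
orientation: [-0.0, 1.0, -0.0, 0.002]
contact_force: [-9.6, 0.0, 24.7]
width: 0.0004
gripper_force: 12.2
```

Request:
{"name": "send_rows", "arguments": {"rows": [[0, 0, 0, 0], [0, 0, -0.5, 0], [0, 0, -1.5, 0], [0, 0, -4, 0], [0, 0, -4, 0], [0, 0, -2, 0], [0, 0, 0, 0], [0, 0, 0, 0]]}}

```text
time_s: 20.95
position: [0.6351, 0.0378, 0.2261]
orientation: [-0.0, 1.0, -0.0, -0.0]
contact_force: [-0.2, 0.0, -0.2]
width: 0.0002
gripper_force: 0.0
```

```bash
sed -i 's/3.png/4.png/' m.py; python3 m.py
```

```text
[0.6351 0.0378 0.2261] [ 1.    -0.001 -0.   ] [-0.21  0.05 -0.24] [-0.13  0.59  0.06  1.46 -0.04  1.1  -1.63]
wrist knob_grip 0.54 [547. 274.] [ 0.5442 -0.2     0.105 ]
wrist disc 0.78 [475. 226.] [ 0.5806 -0.1406  0.055 ]
wrist punch_top 0.81 [318. 196.] [0.6344 0.043  0.12  ]
top knob_grip 0.56 [376. 198.] [ 0.5432 -0.2058  0.105 ]
top disc 0.56 [346. 193.] [ 0.5708 -0.1456  0.055 ]
top punch_top 0.4 [445. 212.] [ 0.4944 -0.3439  0.12  ]
fit [ 0.5802 -0.1452  0.1389] 3.3791553186076125e-05
scene knob_grip 0.66 [267. 220.] [ 0.5493 -0.2023  0.105 ]
scene disc 0.88 [300. 219.] [ 0.5801 -0.1385  0.055 ]
scene punch_top 0.71 [372. 166.] [0.6345 0.0344 0.12  ]
fit [ 0.5845 -0.1464  0.1406] 2.3294032693593815e-05
```

View pics/scene4.png

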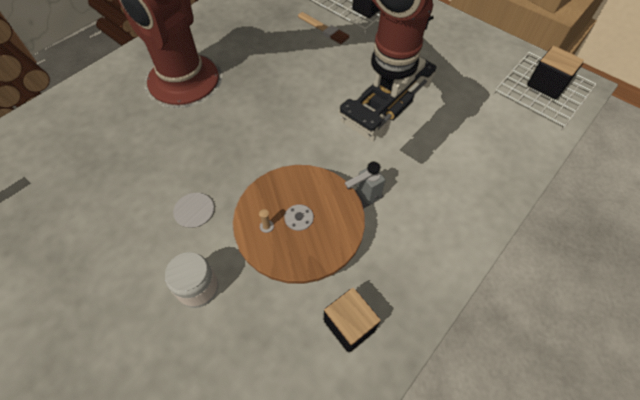

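The scene view shows the knob still at (266,218), the cap up at (373,167), the tin, lid and log unmoved, and the arm clear of everything.

```bash
python3 -c "
from h import *
print(job.sign_off())"
```

```text
the job is handed in; nothing more can be done
None
```

I stopped the disc about 1° from its drag peak, pushed the punch cap fully down there once, let it spring back, and handed the job in at about 21 s with the tin, log and lid unmoved; no verdict came back.

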